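# Grade the forming balls on the sloped bar board

## Task

Grade the mixed wooden forming balls by size: first put the empty wooden tray on the table square and close against the low end of the sloped grading board, under the ends of its bars, and let go of it. Then carry the metal scoop of balls by its top handle and tip it gently, low over the solid plate at the board's high end, so that the small balls drop between the bars into the lower lane and the large ones roll off the bars into the tray. Finally stand the empty scoop upright on the plywood bat it came from and let go, leaving the other things on the table where they are.

Things in the scene. Friction and masses are not known exactly. Their poses are not given: they have to be found in the camera images.
- sorter: Fixed wooden grading board 220 wide (x), 285 long (y), origin on the table under its middle. It runs down at 14 degrees to its -y end: a solid plate at the high +y end, then four 10 mm steel bars with 44 gaps down the slope, between side walls. Under the bars is the lower lane, a sloped deck closed by a foot wall 60 high, outer face at y -130. The bars overhang to y -155, undersides 77 up.
- sorter_head (a point): Middle of the top of the board's solid plate, over which to tip (sorter frame x 0, y 84, z 147; axes as the sorter). Plate 172 wide between side walls, 85 long down the slope. The side walls (outer width 196) stand 45 above plate and bars, 210 above the table at the high end; a back wall at y 130 stands 25 above the plate.
- sorter_dock (a point): Point on the table where the tray's origin belongs (sorter frame x 0, y -212; axes as the sorter): the tray's +y wall is then 2 from the foot wall, under the overhanging bar ends, and tray x and y are parallel to sorter x and y, same way round.
- tray: Empty open wooden tray, loose, 0.4 to 0.65 kg, outer 200 (x) x 160 (y) x 62 high, walls and floor 6. Origin under its centre. Its -x wall carries in its middle an upright grip tab, 12 thick (x), 60 long (y), top 95 above the table. Its +y wall goes against the board.
- tray_tab (a point): Where to pinch the tray's tab across its 12 mm thickness (along tray x), from above: tray frame x -94, y 0, z 80.
- bat: Fixed square plywood bat 230 x 230 x 12 on the table; origin at the centre of its underside. The scoop starts on it and must be stood back on it.
- scoop: Loose metal scoop, 0.25 to 0.5 kg plus 0.23 kg of balls, 142 wide (x), 188 long (y), walls 70 to 90 high, origin under its centre. It pours over its -y end, where the floor rises as a 27 degree ramp to a lip: with the -y end tipped down 45 to 50 degrees (positive turn about scoop x) all balls roll out. Handle bar above the balls along x, 12 thick (y), 26 high, 134 clear, top at 140.
- scoop_grip (a point): Middle of the scoop's handle bar, where to pinch it across its 12 mm thickness (along scoop y), from above: scoop frame x 0, y +20, z 127.
- scoop_lip (a point): Middle of the scoop's pouring lip: scoop frame x 0, y -94, z 46.
- large1: Large plain wooden ball (origin at its centre), 64 in diameter, 90 g; starts in the scoop, belongs in the tray. It cannot pass between the bars.
- large2: Large plain wooden ball (origin at its centre), 64 in diameter, 90 g; starts in the scoop, belongs in the tray. It cannot pass between the bars.
- small1: Small plain wooden ball (origin at its centre), 36 in diameter, 18 g; starts in the scoop, belongs in the board's lower lane. It falls between the bars.
- small2: Small plain wooden ball (origin at its centre), 36 in diameter, 18 g; starts in the scoop, belongs in the board's lower lane. It falls between the bars.
- small3: Small plain wooden ball (origin at its centre), 36 in diameter, 18 g; starts in the scoop, belongs in the board's lower lane. It falls between the bars.
- glazejar: Bystander, to be left alone: white ceramic jar with a black lid, 90 wide, 100 high. Origin under its centre.
- tin: Bystander, to be left alone: open green metal box 100 x 85 x 75 high with a brush in it. Origin under its centre.
- bowl: Bystander, to be left alone: terracotta bowl, 90 wide, 45 high, on the robot's side of the table. Origin under its centre.
- paddle: Bystander, to be left alone: dark wooden paddle, a flat bar 35 x 130 x 12, on the robot's side of the table. Origin under its centre.

How it is judged:
On the way, in this order (a step that is already met when the one before it is completed fails the run):
1. the tray stands square against the board's low end, released (x of tray in the frame of sorter between -0.025 and 0.025 m and y of tray in the frame of sorter between -0.232 and -0.203 m and angle between the x axis of tray and the x axis of sorter, either way round below 0.15 rad and height (world z) of tray below 0.006 m and angle between tray's own z axis and vertical below 0.06 rad and contact force between the fingers and tray below 0.2 N and linear speed of tray below 0.02 m/s), for 0.2 s.
2. the scoop is tipped over the plate at the board's high end (angle between scoop's own z axis and vertical above 0.45 rad and horizontal distance between scoop_lip and sorter_head below 0.13 m and height (world z) of scoop_lip above 0.12 m), for 0.1 s.
3. the large balls are in the tray and the small ones in the lower lane (x of large1 in the frame of tray between -0.09 and 0.09 m and y of large1 in the frame of tray between -0.075 and 0.075 m and z of large1 in the frame of tray between 0.02 and 0.06 m and x of large2 in the frame of tray between -0.09 and 0.09 m and y of large2 in the frame of tray between -0.075 and 0.075 m and z of large2 in the frame of tray between 0.02 and 0.06 m and x of small1 in the frame of sorter between -0.09 and 0.09 m and y of small1 in the frame of sorter between -0.125 and 0.07 m and z of small1 in the frame of sorter between 0.02 and 0.1 m and x of small2 in the frame of sorter between -0.09 and 0.09 m and y of small2 in the frame of sorter between -0.125 and 0.07 m and z of small2 in the frame of sorter between 0.02 and 0.1 m and x of small3 in the frame of sorter between -0.09 and 0.09 m and y of small3 in the frame of sorter between -0.125 and 0.07 m and z of small3 in the frame of sorter between 0.02 and 0.1 m), for 0.2 s.
At the end, for the whole second after the job is handed in: Large balls in the tray, small balls in the lower lane, all at rest; tray flat against the low end (25 mm sideways, gap under 22 mm, 0.15 rad of square); scoop upright (0.08 rad) on the bat, within 70 mm of its centre, released and at rest (all of step 3 and x of tray in the frame of sorter between -0.025 and 0.025 m and y of tray in the frame of sorter between -0.232 and -0.203 m and angle between the x axis of tray and the x axis of sorter, either way round below 0.15 rad and height (world z) of tray below 0.006 m and angle between tray's own z axis and vertical below 0.06 rad and linear speed of each of large1, large2, small1, small2, small3 below 0.05 m/s and angle between scoop's own z axis and vertical below 0.08 rad and horizontal distance between scoop and bat below 0.07 m and z of scoop in the frame of bat between 0.008 and 0.018 m and linear speed of scoop below 0.02 m/s and contact force between the fingers and scoop below 0.2 N); the robot touches nothing.
It fails at once if a ball moves faster than 1.8 m/s (thrown, or dropped from well above the board) (linear speed of any of large1, large2, small1, small2, small3 above 1.8 m/s).
It fails at once if a bystander is pushed more than 30 mm or knocked over (distance of any of glazejar, tin, bowl, paddle from where it was at the start of the episode above 0.03 m or angle between any of glazejar, tin, bowl, paddle's own z axis and vertical above 0.4 rad).
It also fails if it takes over 58 s, if anything falls off the work surface, if the arm or the gripper's body presses on something with over 40 N, if the wrist force passes 120 N, or if a joint passes its speed limit or range.

## Robot

A 6-joint arm with a two-finger parallel gripper is mounted at the origin on the work surface. World frame = base frame: x ahead of the robot, y to its left, z up, the work surface at z = 0. Lengths are in m, angles in rad, forces in N, time in s.
With the tool pointing down it reaches from about 0.3 to 0.75 m from the base axis. Payload 8.5 kg.
Tool frame: the origin (TCP) lies on the front face of the gripper's body, between the roots of the fingers; the fingertips stand 73 mm ahead of it and the grasp point (between the pads) lies 54 mm ahead of it (r.grasp_offset is the distance from the TCP to the grasp point, in m); z points along the fingers, y is the line along which they close (so a half turn about z gives the same grasp; the last joint's range is limited). The gripper opens to 85 mm and grips with 20 to 120 N. Pads are 22 mm wide; open, the fingers measure 114 mm over their backs; the gripper's body (76 mm by 85 mm) begins 54 mm behind the grasp point. The pads swing forward as they close: fully open they stand 13 mm farther back than shut.
Start: joints at [-1.531, 0.381, 1.297, -0, 1.464, -0.215], TCP at [0.139, -0.532, 0.304] pointing down, gripper open.
Joint ranges: [-3.11, 3.11], [-0.89, 2.33], [0.22, 2.48], [-1.42, 4.56], [0.17, 2.85], [-2.88, 2.88]. Speed limits (rad/s): [2.39, 2.39, 3.14, 3.14, 3.14, 3.14].

## Interface

Orientations are given as a rotation vector (axis times angle).
In Python, from workcell import r, optics gives the robot as it stands. The module is installed in compiled form; this text tells all that it offers.
- The arm moves only by the tool carry_out, never from a script. Its argument "deltas" is a list of rows, each a list of 5 numbers: the gripper command: -1 is shut, 1 is fully open, values between are in proportion, then the shift along the tool's x, y, z in mm, then the turn about the tool's z in degrees. In form: [[grip, dx, dy, dz, roll], ...]. A call has 1 to 5 rows; each row is the pose to reach, as a shift and turn from the pose commanded when the call began, along the tool's axes at that moment; what a row does not reach only later rows make up. A row lasts 1/12 s, in which the tool goes at most 41.7 mm and 7.16 degrees, less where a joint would pass 70% of its speed; a pose out of reach is approached as far as the arm can. A call with a gripper value outside its range is refused whole. The fingers move at their own pace and stop on an object; "squeeze" is the grip in N (left out, the last holds). Time passes only in rows, so rows that repeat a pose let the fingers close. It gives the time, the measured TCP pose, the force, the opening and the grip force at its end, in the units of the state.
- r.observe(): the state, without advancing time (a new reading comes with each control period).
- optics.get_image(name): name is "scene" or "top"; returns (picture, depth): 420x560x3 uint8, blue, green, red; 420x560 float32, m along the optical axis (not along the pixel's ray), 0 where there is no reading.
- optics.get_calibration(name): a dict with "fx", "fy", "cx", "cy" (pixels), "camera_from_world" (4x4, takes a point from world to camera coordinates). Camera axes: x right, y up, looking along -z (the intrinsics and any distortion apply to the point x, -y, -z); pixel columns grow to the right and rows downward; lengths in m; the calibration is good to about 2 mm. A picture is of the moment at which its call begins. get_calibration takes no time and is no camera call.
- r.hand_in(): hands the job in; it is judged then, once.
The state is a dict: "time": time; "joints": joint angles; "joint_velocities": joint speeds; "effort": joint torques, N m; "tool_pos": TCP position; "ee_rot": TCP orientation; "contact_force": force on the tool from outside, world axes, zero at the start; "ft_torque": the same for the moment, N m; "finger_gap": opening from 0.0 (shut) to 1.0 (fully open); "grasp_force": force on a finger pad.
Only numpy, scipy, OpenCV 4.12 (cv2) and the standard library are available. Lean on these libraries where they do the work, as an engineer would, in place of code of your own. Each camera call takes 0.05 s, during which the arm holds its last target. There are 200 camera calls.

## Working session

There is one attempt and no reset: what is moved stays moved. The work goes in short steps, Python scripts to look and compute and a tool call to move; the robot and the scene stay as the last step left them, time stands still between calls to the robot, and variables do not carry over. Pictures are saved under pics/ and viewed, at most 10 in all, crops included, and the job is handed in when it is done.

Besides the shell and the picture viewer there is one more tool, called after "Request:" in YAML: its name, and indented under it one key for each argument. carry_out: Moves the arm, as the interface text tells. Its arguments: {"type":"object","properties":{"deltas":{"type":"array","items":{"type":"array","items":{"type":"number"}}},"squeeze":{"type":"number"}},"required":["deltas"]}

```bash
mkdir -p pics
cat > h.py <<'E'
import numpy as np, cv2
from workcell import r, optics
def shot(n,tag):
    im,d=optics.get_image(n); cv2.imwrite(f'pics/{tag}.png',im); np.savez(f'pics/{tag}.npz',im=im,d=d); return im,d
def cloud(d,n):
    c=optics.get_calibration(n); v,u=np.mgrid[:420,:560]
    p=np.stack([(u-c['cx'])/c['fx']*d,-(v-c['cy'])/c['fy']*d,-d,np.ones_like(d)],-1)
    w=p@np.linalg.inv(c['camera_from_world']).T
    w[d==0]=np.nan
    return w[...,:3]
E
python3 - <<'E'
from h import *
for n in('scene','top'):
    im,d=shot(n,n+'0'); c=optics.get_calibration(n); print(n,{k:(v if np.isscalar(v) else np.round(v,3).tolist()) for k,v in c.items()},(d>0).mean())
    w=cloud(d,n)
    for z in (0.01,): print(np.nanmin(w.reshape(-1,3),0),np.nanmax(w.reshape(-1,3),0))
print(r.observe(), r.grasp_offset)
E
```

```text
scene {'fx': 523.9961221778382, 'fy': 523.9961221778382, 'cx': 286.13611092951624, 'cy': 217.22408530199812, 'camera_from_world': [[-0.043, 0.999, -0.008, -0.029], [-0.838, -0.032, 0.545, 0.417], [0.545, 0.03, 0.838, -1.797], [0.0, 0.0, 0.0, 1.0]]} 0.9961181972789116
[-1.70485858 -1.55765832 -0.7866554 ] [1.02972714 1.44619974 0.56432159]
top {'fx': 505.55590351923314, 'fy': 505.55590351923314, 'cx': 270.1219151609587, 'cy': 213.96382605551102, 'camera_from_world': [[-0.01, -1.0, -0.005, 0.052], [0.979, -0.011, 0.201, -0.561], [-0.201, -0.003, 0.98, -1.203], [0.0, 0.0, 0.0, 1.0]]} 0.9960459183673469
[ 0.06572369 -1.26901202 -0.77556036] [1.74133084 1.26362659 0.68979586]
{'time': 0.1, 'joints': array([-1.53129317e+00,  3.81154937e-01,  1.29812554e+00,  1.30042349e-05,
        1.46358323e+00, -2.15278350e-01]), 'joint_velocities': array([-8.78658380e-05, -1.44431702e-03, -1.43217416e-03,  4.60549254e-04,
        1.46751173e-03,  2.26568851e-04]), 'effort': array([ 4.90522114e-03, -4.49216473e+01, -2.31657261e+01, -9.15374085e-05,
        3.64988664e-03,  9.53079621e-06]), 'tool_pos': array([ 0.13862425, -0.53208855,  0.30337937]), 'ee_rot': array([-3.11488110e+00, -3.98965370e-01, -1.95399048e-04]), 'contact_force': array([0.90695524, 0.66500715, 0.28839829]), 'ft_torque': array([ 0.05484698, -0.019123  , -0.01204368]), 'grasp_force': 0.0, 'finger_gap': 0.9987951912591763} 0.0539
```

View pics/scene0.png

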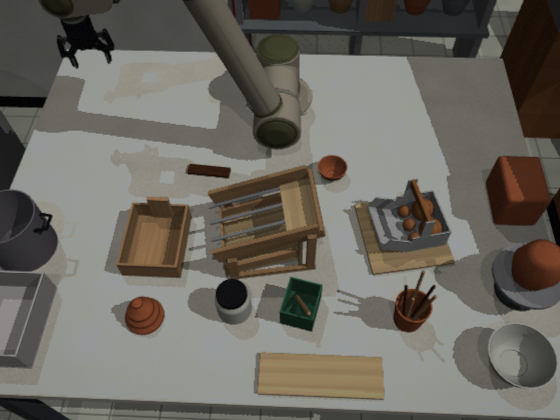

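View pics/top0.png

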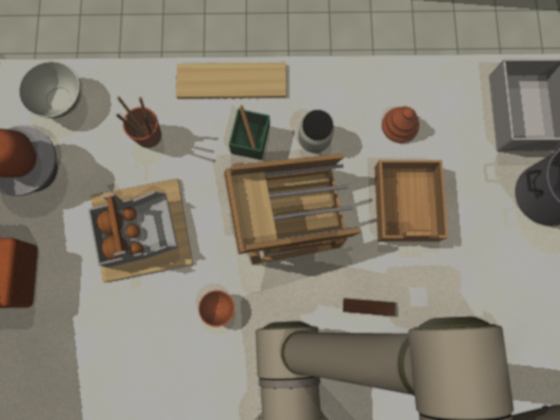

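```bash
cat > m.py <<'E'
from h import *
P=[]
for n in('scene','top'):
    z=np.load(f'pics/{n}0.npz'); P.append((cloud(z['d'],n),z['im']))
def sel(x0,x1,y0,y1,z0,z1,i=None):
    o=[]
    for k,(w,_) in enumerate(P):
        if i is not None and k!=i: continue
        m=(w[...,0]>x0)&(w[...,0]<x1)&(w[...,1]>y0)&(w[...,1]<y1)&(w[...,2]>z0)&(w[...,2]<z1)
        o.append(w[m])
    return np.concatenate(o)
def rect(p):
    c,s,a=cv2.minAreaRect((p[:,:2]*1000).astype(np.float32)); return np.round(c,1),np.round(s,1),round(a,1)
E
python3 - <<'E'
from m import *
for k in(0,1):
    w,_=P[k]
    pts={0:dict(tray=(235,185),plate=(205,295),scoop=(205,410),bowl=(160,333),pad=(171,208)),1:dict(tray=(163,410),plate=(210,252),scoop=(225,140),jar=(125,317),tin=(130,255),bowl=(310,216),pad=(307,370))}[k]
    for a,(v,u) in pts.items(): print(k,a,np.round(w[v,u],3))
E
```

```text
0 tray [ 0.589 -0.227  0.036]
0 plate [0.549 0.077 0.143]
0 scoop [0.453 0.408 0.021]
0 bowl [0.303 0.185 0.032]
0 pad [ 0.344 -0.196  0.013]
1 tray [ 0.694 -0.315  0.044]
1 plate [0.552 0.087 0.15 ]
1 scoop [0.545 0.38  0.016]
1 jar [ 0.776 -0.073  0.104]
1 tin [0.804 0.084 0.004]
1 bowl [0.329 0.183 0.008]
1 pad [ 0.332 -0.2    0.014]
```

Run:
```python
from m import *
for i in(0,1):
    print('cam',i)
    print('tray rim',rect(sel(.4,.72,-.45,-.18,.05,.066,i)), 'tab',rect(sel(.4,.6,-.45,-.18,.075,.1,i)))
    print('sorter>.13',rect(sel(.35,.75,-.13,.2,.125,.25,i)))
    print('sorter>.19',rect(sel(.35,.75,-.13,.2,.19,.25,i)))
    print('bat',rect(sel(.3,.75,.23,.6,.009,.017,i)))
    print('scoop walls',rect(sel(.3,.75,.23,.6,.08,.12,i)),'handle',rect(sel(.3,.75,.23,.6,.144,.17,i)))
    print('jar',rect(sel(.65,.85,-.2,.0,.09,.12,i)),'tin',rect(sel(.62,.9,.0,.2,.06,.085,i)))
    print('paddle',rect(sel(.28,.4,-.3,-.1,.008,.02,i)),'bowl',rect(sel(.22,.4,.12,.24,.03,.06,i)))
```

```text
cam 0
tray rim (array([ 602.6, -307.5]), array([163.8, 208.1]), 89.5) tab (array([ 508.4, -305.5]), array([61.7, 17.5]), 88.6)
sorter>.13 (array([576.7,   3.1]), array([211.1, 285.6]), 7.0)
sorter>.19 (array([560.7,  84.9]), array([197.6,  68.2]), 10.3)
bat (array([503.4, 410.6]), array([332. , 340.1]), 3.0)
scoop walls (array([615.7, 446.2]), array([391.1, 210.1]), 34.3) handle (array([528.1, 406.9]), array([146.1,  25.7]), 13.3)
jar (array([752. , -54.6]), array([145.9, 125.1]), 6.4) tin (array([735.8,  89. ]), array([226.2, 130.5]), 18.2)
paddle (array([ 332.1, -200.7]), array([144.9,  57.2]), 79.6) bowl (array([338.9, 182. ]), array([87.1, 91.4]), 78.4)
cam 1
tray rim (array([ 599.2, -310.9]), array([162.2, 202.2]), 89.5) tab (array([ 503.5, -309.4]), array([60.4, 10.9]), 89.2)
sorter>.13 (array([566.7,  -1.3]), array([220.7, 286.5]), 7.3)
sorter>.19 (array([555.3,  90.8]), array([196.7,  70.4]), 8.8)
bat (array([519.7, 418. ]), array([426.7, 344.6]), 0.7)
scoop walls (array([610. , 452.6]), array([336.6, 265.3]), 14.1) handle (array([523.9, 403.4]), array([142.7,  26.6]), 13.2)
jar (array([738.2, -54.2]), array([158.9, 132. ]), 8.9) tin (array([733.1,  84.5]), array([220.8, 119.9]), 15.4)
paddle (array([ 351.9, -192.8]), array([ 85.8, 139.5]), 2.6) bowl (array([333.9, 178.1]), array([87.8, 87.2]), 10.9)
```

Run:
```python
from m import *
from scipy.optimize import least_squares
def R(a): return np.array([[np.cos(a),-np.sin(a)],[np.sin(a),np.cos(a)]])
a0=np.radians(8.5); c0=np.array([.57,0])
for i in(0,1):
    p=sel(.35,.75,-.16,.2,.1,.25,i); q=(p[:,:2]-c0)@R(a0)
    ztop=.147+(q[:,1]-.084)*np.tan(np.radians(14))  # plane of plate
    h=p[:,2]-ztop; 
    wall=(h>.036)
    s=[]
    for sg in(-1,1):
        m=wall&(np.sign(q[:,0])==sg)&(abs(q[:,0])>.07); k=np.polyfit(q[m,1],q[m,0],1); s.append(k); print(i,sg,m.sum(),np.round(k,4),np.percentile(q[m,0],[2,50,98]).round(4),np.percentile(q[m,1],[.5,99.5]).round(4), 'h',np.percentile(h[m],[50,90,98]).round(4))
    m=(abs(q[:,0])<.07)&(h<.032)&(q[:,1]>.06); 
    for y in np.arange(.06,.16,.01):
        mm=m&(abs(q[:,1]-y)<.005); print(round(y,2),mm.sum(),p[mm,2].mean().round(4) if mm.any() else '',end=' | ')
    print()
    m=(abs(q[:,0])<.07)&(h>-.03)&(h<.03); print('y bars',np.percentile(q[m,1],[0.2,1,99,99.8]))
    hp=sel(.4,.65,.3,.5,.135,.175,i); print('handle',rect(hp),hp.mean(0),np.median(hp[:,2]),np.percentile(hp[:,2],95))
```

```text
0 -1 530 [-0.0309 -0.0844] [-0.0939 -0.0835 -0.0752] [-0.1484  0.1153] h [0.0436 0.0475 0.049 ]
0 1 586 [-0.0302  0.0992] [0.0903 0.1    0.1079] [-0.1429  0.1198] h [0.0431 0.0467 0.0484]
0.06 83 0.1394 | 0.07 161 0.1416 | 0.08 163 0.1437 | 0.09 163 0.1466 | 0.1 163 0.149 | 0.11 161 0.1516 | 0.12 191 0.1583 | 0.13 192 0.1769 | 0.14 41 0.1639 | 0.15 0  | 
y bars [-0.0981636  -0.08739896  0.13815675  0.14107584]
handle (array([528. , 407.2]), array([146.1,  26.5]), 13.2) [0.53156478 0.40622789 0.14801688] 0.14930271231641157 0.15490188721149106
1 -1 668 [-0.0302 -0.0909] [-0.0984 -0.0907 -0.0822] [-0.1472  0.1134] h [0.0465 0.0492 0.0511]
1 1 664 [-0.03    0.0925] [0.0848 0.0926 0.1015] [-0.1455  0.1183] h [0.0449 0.048  0.0502]
0.06 125 0.1416 | 0.07 249 0.1434 | 0.08 256 0.1462 | 0.09 252 0.1486 | 0.1 260 0.1511 | 0.11 255 0.1534 | 0.12 287 0.1663 | 0.13 246 0.1791 | 0.14 66 0.1594 | 0.15 0  | 
y bars [-0.10418864 -0.0928781   0.13660219  0.13850914]
handle (array([523.9, 403.4]), array([142.7,  26.6]), 13.3) [0.52241729 0.40170008 0.15020932] 0.1519568875216003 0.15605607986597847
```

```bash
cat > plan.py <<'E'
import sys, numpy as np
from scipy.spatial.transform import Rotation as Ro
from workcell import r
def plan(wps, start=None, v=38., w=6.8, n=5):
    """wps: (x,y,z of grasp pt in m, heading of tool x in deg, grip). Prints calls of <=n rows."""
    s=r.observe(); M=Ro.from_rotvec(s['ee_rot']).as_matrix()
    p=np.array(s['tool_pos'])+M[:,2]*r.grasp_offset if start is None else np.array(start[:3])
    h=np.degrees(np.arctan2(M[1,0],M[0,0])) if start is None else start[3]
    print('t',round(s['time'],2),'grasp',p.round(4),'head',round(h,1),'tilt',M[2,2].round(4),'gap',round(s['finger_gap'],3),'F',np.round(s['contact_force'],1),'g',round(s['grasp_force'],1),'j',np.round(s['joints'],2))
    poses=[]; q,hh=p.copy(),h
    for x,y,z,H,g in wps:
        t=np.array([x,y,z]); dh=(H-hh+180)%360-180
        k=max(1,int(np.ceil(max(np.linalg.norm(t-q)*1000/v,abs(dh)/w))))
        for i in range(1,k+1): poses.append((q+(t-q)*i/k,hh+dh*i/k,g))
        q,hh=t,hh+dh
    while poses:
        c=np.radians(h); X=np.array([np.cos(c),np.sin(c),0]);Y=np.array([np.sin(c),-np.cos(c),0])
        rows=[[g]+[int(round(1000*float(d))) for d in ((a-p)@X,(a-p)@Y,p[2]-a[2])]+[round(float(h-b),1)] for a,b,g in poses[:n]]
        print(rows)
        L=rows[-1]; p=p+(X*L[1]+Y*L[2])/1000-np.array([0,0,L[3]])/1000; h-=L[4]; poses=poses[n:]
    print('end',p.round(4),h)
E
python3 -c "
from plan import *
plan([(.505,-.309,.14,89.5,1)])"
```

```text
t 0.1 grasp [ 0.1386 -0.532   0.2495] head 14.6 tilt -1.0 gap 0.999 F [0.9 0.7 0.3] g 0.0 j [-1.53  0.38  1.3   0.    1.46 -0.22]
[[1, 34, -10, 9, -6.2], [1, 68, -21, 18, -12.5], [1, 103, -31, 27, -18.7], [1, 137, -41, 36, -25.0], [1, 171, -51, 46, -31.2]]
[[1, 35, 9, 9, -6.3], [1, 70, 18, 18, -12.5], [1, 104, 26, 27, -18.7], [1, 139, 35, 36, -25.0], [1, 173, 44, 45, -31.2]]
[[1, 25, 26, 9, -6.3], [1, 50, 52, 18, -12.5]]
end [ 0.5053 -0.3092  0.1405] 89.49781455681442
```

Request:
carry_out:
  deltas:
    - [1,34,-10,9,-6.2]
    - [1,68,-21,18,-12.5]
    - [1,103,-31,27,-18.7]
    - [1,137,-41,36,-25.0]
    - [1,171,-51,46,-31.2]

```text
time: 0.52
tool_pos: [0.2924, -0.4386, 0.2574]
ee_rot: [-2.891, -1.23, -0.0]
contact_force: [1.3, -0.6, -0.4]
finger_gap: 1.001
grasp_force: 0.0
```

Request:
carry_out:
  deltas:
    - [1,35,9,9,-6.3]
    - [1,70,18,18,-12.5]
    - [1,104,26,27,-18.7]
    - [1,139,35,36,-25.0]
    - [1,173,44,45,-31.2]

```text
time: 0.93
tool_pos: [0.4447, -0.3451, 0.2122]
ee_rot: [-2.453, -1.962, -0.0]
contact_force: [-0.1, -0.9, -0.8]
finger_gap: 1.003
grasp_force: 0.0
```

Request:
carry_out:
  deltas:
    - [1,25,26,9,-6.3]
    - [1,50,52,18,-12.5]
    - [1,50,52,18,-12.5]
    - [1,50,52,18,-12.5]

```text
time: 1.27
tool_pos: [0.5062, -0.3081, 0.1938]
ee_rot: [-2.227, -2.213, 0.0]
contact_force: [-0.4, -0.4, 0.7]
finger_gap: 1.002
grasp_force: 0.0
```

Request:
carry_out:
  deltas:
    - [1,0,0,35,0]
    - [1,0,0,60,0]
    - [1,0,0,60,0]
    - [-1,0,0,60,0]
    - [-1,0,0,60,0]
  squeeze: 40

```text
time: 1.68
tool_pos: [0.5053, -0.3104, 0.1366]
ee_rot: [2.231, 2.209, 0.0]
contact_force: [0.5, -0.5, -0.5]
finger_gap: 0.749
grasp_force: 0.0
```

Request:
carry_out:
  deltas:
    - [-1,0,0,0,0]
    - [-1,0,0,0,0]
    - [-1,0,0,0,0]
    - [-1,0,0,0,0]
    - [-1,0,0,0,0]

```text
time: 2.1
tool_pos: [0.5054, -0.3096, 0.1357]
ee_rot: [2.23, 2.211, -0.0]
contact_force: [-2.0, -0.2, 5.6]
finger_gap: 0.13
grasp_force: 40.6
```

Run:
```python
from h import *
im,d=shot('top','top1'); im2,d2=shot('scene','scene1')
import m
m.P[:]=[(cloud(d2,'scene'),im2),(cloud(d,'top'),im)]
for i in(0,1): print(m.rect(m.sel(.53,.72,-.45,-.18,.05,.066,i)))
print(r.observe()['tool_pos'],r.observe()['finger_gap'])
cv2.imwrite('pics/s1c.png',cv2.resize(im2[150:320,100:340],None,fx=3,fy=3))
```

```text
(array([ 618.1, -307.3]), array([162.7, 172.9]), 89.7)
(array([ 615.5, -311.1]), array([162.2, 170.6]), 89.6)
[ 0.50537592 -0.30955638  0.13567889] 0.13641008057425272
```

View pics/s1c.png

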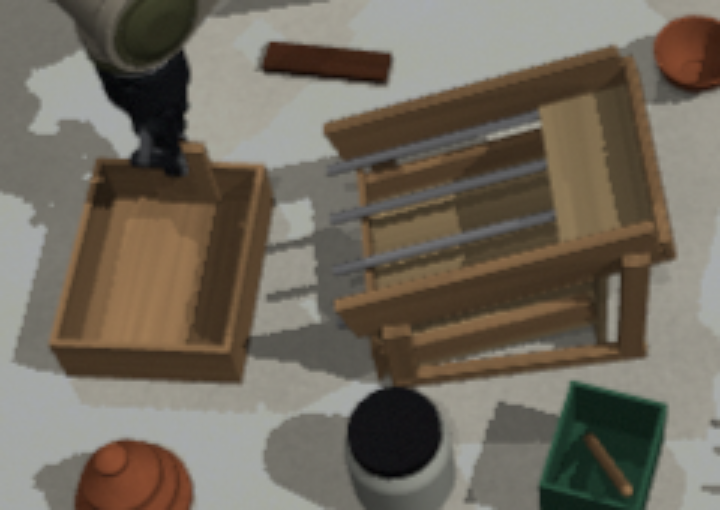

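```bash
python3 -c "
from plan import *
plan([(.508,-.255,.0818,98,-1),(.516,-.225,.0818,100.3,-1)],v=16,w=4)"
```

```text
t 2.2 grasp [ 0.5054 -0.3096  0.0818] head 89.5 tilt -1.0 gap 0.136 F [-0.8  1.5  6.2] g 40.7 j [-0.75  0.62  1.41 -0.    1.11 -0.74]
[[-1, 14, 1, 0, -2.1], [-1, 27, 1, 0, -4.2], [-1, 41, 2, 0, -6.4], [-1, 55, 2, 0, -8.5], [-1, 70, 6, 0, -9.6]]
[[-1, 14, 6, 0, -1.2]]
end [ 0.5157 -0.2249  0.0818] 100.31033464553548
```

Request:
carry_out:
  deltas:
    - [-1,14,1,0,-2.1]
    - [-1,27,1,0,-4.2]
    - [-1,41,2,0,-6.4]
    - [-1,55,2,0,-8.5]
    - [-1,70,6,0,-9.6]
  squeeze: 80

```text
time: 2.62
tool_pos: [0.5119, -0.2392, 0.1358]
ee_rot: [2.034, 2.391, -0.001]
contact_force: [-0.8, -4.8, 5.9]
finger_gap: 0.127
grasp_force: 79.0
```

Request:
carry_out:
  deltas:
    - [-1,7,3,0,-0.7]
    - [-1,14,6,0,-1.2]
    - [-1,14,6,0,-1.2]

```text
time: 2.87
tool_pos: [0.5163, -0.223, 0.1357]
ee_rot: [2.009, 2.414, 0.001]
contact_force: [2.7, 4.1, 7.3]
finger_gap: 0.123
grasp_force: 79.4
```

```bash
cat > chk.py <<'E'
from h import *
import m,sys
t=sys.argv[1]
im,d=shot('top',t)
m.P[:]=[(cloud(d,'top'),im)]
q=m.sel(.53,.74,-.32,-.14,.05,.066)
print('tray far part',m.rect(q))
a=np.radians(10.2);R=np.array([[np.cos(a),-np.sin(a)],[np.sin(a),np.cos(a)]])
u=(q[:,:2]-[.5704,.0041])@R; print('sorter frame pct',np.percentile(u,[.5,99.5],axis=0).round(4).tolist())
# -y wall line and +x wall line
k=u[:,1]<np.percentile(u[:,1],.5)+.008; print('-y wall slope',np.polyfit(u[k,0],u[k,1],1).round(4))
s=r.observe(); print(s['tool_pos'],s['contact_force'],s['finger_gap'])
cv2.imwrite(f'pics/{t}c.png',cv2.resize(im[130:290,210:460],None,fx=3,fy=3))
E
python3 chk.py top2
```

```text
tray far part (array([ 625.9, -209. ]), array([137.4, 192. ]), 89.8)
sorter frame pct [[-0.0651, -0.2943], [0.101, -0.136]]
-y wall slope [-0.0069 -0.2894]
[ 0.51623679 -0.22307939  0.1357787 ] [2.68361551 5.24451884 7.42843833] 0.12645980626855577
```

View pics/top2c.png

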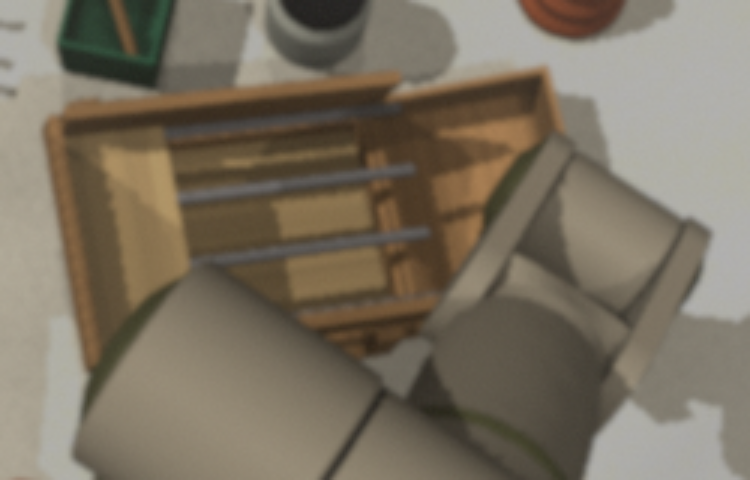

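Request:
carry_out:
  deltas:
    - [1,0,0,0,0]
    - [1,0,0,0,0]
    - [1,0,0,0,0]
    - [1,0,0,0,0]
    - [1,0,0,-20,0]

```text
time: 3.33
tool_pos: [0.5144, -0.224, 0.152]
ee_rot: [-2.009, -2.406, 0.001]
contact_force: [-1.3, 0.3, -0.4]
finger_gap: 0.834
grasp_force: 0.0
```

Request:
carry_out:
  deltas:
    - [1,0,0,-40,0]
    - [1,0,0,-80,0]
    - [1,0,0,-120,0]
    - [1,0,0,-160,0]
    - [1,0,0,-195,0]

```text
time: 3.75
tool_pos: [0.5153, -0.2245, 0.3527]
ee_rot: [2.012, 2.411, 0.0]
contact_force: [1.0, -0.7, 0.4]
finger_gap: 0.999
grasp_force: 0.0
```

```bash
python3 -c "
from plan import *
plan([(.524,.2,.30,40,1),(.524,.404,.24,13.2,1)])"
```

```text
t 3.75 grasp [ 0.5153 -0.2245  0.2988] head 100.3 tilt -1.0 gap 0.999 F [ 1.  -0.7  0.4] g 0.0 j [-0.62  0.37  1.17  0.    1.6  -0.8 ]
[[1, 35, 7, 0, 5.0], [1, 69, 14, 0, 10.0], [1, 104, 21, 0, 15.1], [1, 139, 28, 0, 20.1], [1, 173, 35, -1, 25.1]]
[[1, 35, -8, 0, 5.0], [1, 69, -17, 0, 10.1], [1, 104, -25, 0, 15.1], [1, 138, -33, 0, 20.1], [1, 172, -42, 0, 25.1]]
[[1, 28, -22, 0, 5.1], [1, 56, -44, 0, 10.1], [1, 82, -66, 10, 14.6], [1, 108, -88, 20, 19.0], [1, 134, -110, 30, 23.5]]
[[1, 15, -30, 10, 4.5], [1, 31, -60, 20, 8.9], [1, 46, -91, 30, 13.4]]
end [0.5241 0.4043 0.2398] 13.198834465448469
```

Request:
carry_out:
  deltas:
    - [1,35,7,0,5.0]
    - [1,69,14,0,10.0]
    - [1,104,21,0,15.1]
    - [1,139,28,0,20.1]
    - [1,173,35,-1,25.1]

```text
time: 4.17
tool_pos: [0.5187, -0.0466, 0.3507]
ee_rot: [-2.493, -1.911, 0.001]
contact_force: [1.1, -0.0, 0.0]
finger_gap: 1.0
grasp_force: 0.0
```

Request:
carry_out:
  deltas:
    - [1,35,-8,0,5.0]
    - [1,69,-17,0,10.1]
    - [1,104,-25,0,15.1]
    - [1,138,-33,0,20.1]
    - [1,172,-42,0,25.1]

```text
time: 4.58
tool_pos: [0.5222, 0.1305, 0.3508]
ee_rot: [-2.849, -1.324, 0.001]
contact_force: [0.5, -0.4, 0.4]
finger_gap: 0.999
grasp_force: 0.0
```

Request:
carry_out:
  deltas:
    - [1,28,-22,0,5.1]
    - [1,56,-44,0,10.1]
    - [1,82,-66,10,14.6]
    - [1,108,-88,20,19.0]
    - [1,134,-110,30,23.5]

```text
time: 5.0
tool_pos: [0.5237, 0.3038, 0.3203]
ee_rot: [3.059, 0.717, -0.0]
contact_force: [-0.1, 0.9, 0.6]
finger_gap: 0.997
grasp_force: 0.0
```

Request:
carry_out:
  deltas:
    - [1,15,-30,10,4.5]
    - [1,31,-60,20,8.9]
    - [1,46,-91,30,13.4]
    - [1,46,-91,30,13.4]

```text
time: 5.33
tool_pos: [0.5229, 0.4088, 0.2874]
ee_rot: [3.121, 0.362, -0.007]
contact_force: [0.2, -0.2, -1.6]
finger_gap: 1.001
grasp_force: 0.0
```

```bash
python3 chk.py top3; python3 -c "
from plan import *
plan([(.524,.404,.139,13.2,1)])
from h import *
im,d=shot('scene','scene3')
import m
a=np.radians(10.2);R=np.array([[np.cos(a),-np.sin(a)],[np.sin(a),np.cos(a)]])
im,d=np.load('pics/top3.npz')['im'],np.load('pics/top3.npz')['d']
w=cloud(d,'top').reshape(-1,3); w=w[~np.isnan(w[:,0])]
u=(w[:,:2]-[.5704,.0041])@R
# table z, wall rows
print('table z',np.median(w[(w[:,2]<.02)&(w[:,2]>-.02)&(abs(w[:,0]-.4)<.05)&(abs(w[:,1]+.05)<.05),2]))
k=(u[:,1]>.1)&(u[:,1]<.15)&(abs(u[:,0])<.07)&(w[:,2]>.165);print('backwall y',np.percentile(u[k,1],[1,50,99]))
k=(w[:,2]>.19)&(abs(u[:,0])<.12);print('walls x',np.percentile(u[k&(u[:,0]<0),0],[1,50,99]),np.percentile(u[k&(u[:,0]>0),0],[1,50,99]))
cv2.imwrite('pics/s3c.png',cv2.resize(im[150:320,60:310],None,fx=3,fy=3))
"
```

```text
tray far part (array([ 625.8, -220.3]), array([190.1, 161.5]), 0.4)
sorter frame pct [[-0.0913, -0.2949], [0.1005, -0.1373]]
-y wall slope [ 0.002  -0.2903]
[0.52346028 0.40652861 0.28853114] [ 0.21498946 -1.13040034 -0.52535537] 1.000069872412452
t 5.38 grasp [0.5233 0.4065 0.2346] head 13.4 tilt -1.0 gap 1.0 F [ 0.2 -1.1 -0.5] g 0.0 j [0.48 0.6  0.97 0.   1.58 1.82]
[[1, 0, 1, 32, 0.1], [1, 0, 2, 64, 0.1], [1, 0, 3, 96, 0.2]]
end [0.524  0.4035 0.1386] 13.166191017564575
table z 0.0006375612162385913
backwall y [0.11697361 0.12341913 0.13062276]
walls x [-0.11858163 -0.06131959 -0.00076257] [0.00061905 0.02515146 0.09407613]
```

View pics/scene3.png

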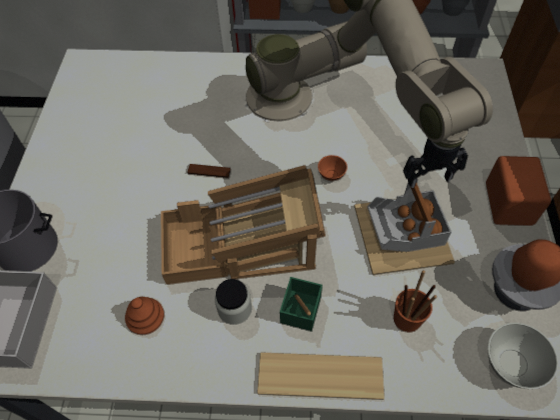

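Request:
carry_out:
  deltas:
    - [1,0,2,32,0.1]
    - [1,0,3,64,0.1]
    - [1,0,3,96,0.2]
    - [1,0,3,96,0.2]
    - [-1,0,3,96,0.2]
  squeeze: 60

```text
time: 5.85
tool_pos: [0.5254, 0.4002, 0.195]
ee_rot: [3.121, 0.354, -0.003]
contact_force: [0.2, -0.5, 1.3]
finger_gap: 0.883
grasp_force: 0.0
```

Request:
carry_out:
  deltas:
    - [-1,0,0,0,0]
    - [-1,0,0,0,0]
    - [-1,0,0,0,0]
    - [-1,0,0,0,0]
    - [-1,0,0,0,0]

```text
time: 6.27
tool_pos: [0.5252, 0.4015, 0.1959]
ee_rot: [-3.12, -0.356, -0.002]
contact_force: [-0.5, 2.8, 2.9]
finger_gap: 0.141
grasp_force: 4.2
```

Request:
carry_out:
  deltas:
    - [-1,0,0,0,0]
    - [-1,0,0,-5,0]
    - [-1,0,0,-10,0]
    - [-1,0,0,-15,0]
    - [-1,0,0,-20,0]

```text
time: 6.68
tool_pos: [0.525, 0.4011, 0.215]
ee_rot: [3.121, 0.355, -0.001]
contact_force: [-0.7, -0.4, -5.7]
finger_gap: 0.132
grasp_force: 58.7
```

```bash
python3 -c "
from plan import *
plan([])
from h import *
im,d=shot('scene','scene4')
cv2.imwrite('pics/s4c.png',cv2.resize(im[140:280,340:480],None,fx=4,fy=4))
s=r.observe(); print(s['contact_force'],s['ft_torque'])
"
```

```text
t 6.68 grasp [0.525  0.401  0.1611] head 13.0 tilt -1.0 gap 0.132 F [-0.7 -0.4 -5.7] g 58.7 j [ 0.47  0.64  1.1  -0.    1.4   1.82]
end [0.525  0.401  0.1611] 12.995739463872304
[ 0.018792    0.27659603 -5.11586829] [ 0.02161063 -0.09401612  0.01133829]
```

View pics/s4c.png

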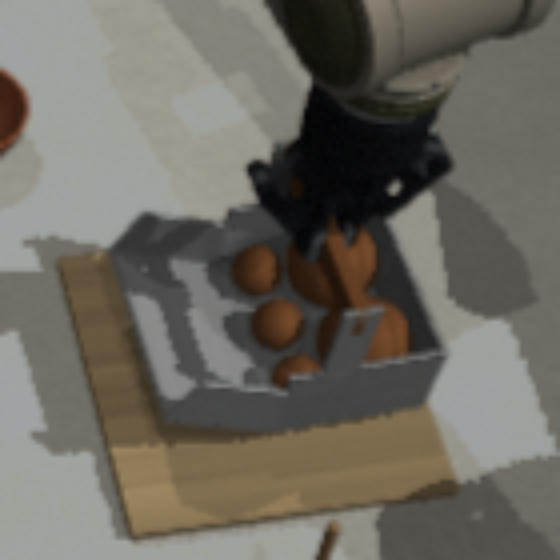

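```bash
python3 -c "
from plan import *
plan([(.525,.401,.29,13,-1),(.528,.36,.345,13,-1),(.556,.09,.36,10.5,-1),(.5584,.071,.345,10,-1)],v=25)"
```

```text
t 6.73 grasp [0.5254 0.4013 0.1624] head 13.0 tilt -1.0 gap 0.13 F [ 0.   0.3 -5.1] g 58.7 j [ 0.47  0.64  1.1  -0.    1.4   1.82]
[[-1, 0, 0, -21, -0.0], [-1, 0, 0, -43, -0.0], [-1, 0, 0, -64, -0.0], [-1, 0, 0, -85, -0.0], [-1, 0, 0, -106, -0.0]]
[[-1, 0, 0, -22, -0.0], [-1, -3, 14, -40, -0.0], [-1, -5, 27, -58, -0.0], [-1, -7, 41, -77, -0.0], [-1, -10, 65, -78, 0.2]]
[[-1, -3, 25, -1, 0.3], [-1, -6, 49, -3, 0.5], [-1, -9, 74, -4, 0.7], [-1, -12, 98, -5, 0.9], [-1, -15, 123, -7, 1.2]]
[[-1, -2, 24, -1, 0.2], [-1, -4, 49, -2, 0.4], [-1, -7, 73, -4, 0.6], [-1, -9, 98, -5, 0.9], [-1, -12, 123, -7, 1.1]]
[[-1, -1, 19, 15, 0.5]]
end [0.5583 0.0707 0.3454] 9.996219355574686
```

Request:
carry_out:
  deltas:
    - [-1,0,0,-21,0]
    - [-1,0,0,-43,0]
    - [-1,0,0,-64,0]
    - [-1,0,0,-85,0]
    - [-1,0,0,-106,0]

```text
time: 7.15
tool_pos: [0.5249, 0.4011, 0.322]
ee_rot: [3.121, 0.356, -0.001]
contact_force: [-0.3, -0.2, -6.2]
finger_gap: 0.135
grasp_force: 59.2
```

Request:
carry_out:
  deltas:
    - [-1,0,0,-22,0]
    - [-1,-3,14,-40,0]
    - [-1,-5,27,-58,0]
    - [-1,-7,41,-77,0]
    - [-1,-10,65,-78,0.2]

```text
time: 7.57
tool_pos: [0.5297, 0.3362, 0.4028]
ee_rot: [-3.119, -0.353, -0.009]
contact_force: [0.8, -0.0, -5.5]
finger_gap: 0.128
grasp_force: 59.3
```

Request:
carry_out:
  deltas:
    - [-1,-3,25,-1,0.3]
    - [-1,-6,49,-3,0.5]
    - [-1,-9,74,-4,0.7]
    - [-1,-12,98,-5,0.9]
    - [-1,-15,123,-7,1.2]

```text
time: 7.98
tool_pos: [0.5423, 0.2112, 0.4059]
ee_rot: [3.126, 0.317, -0.001]
contact_force: [0.5, -0.4, -5.7]
finger_gap: 0.13
grasp_force: 59.2
```

Request:
carry_out:
  deltas:
    - [-1,-2,24,-1,0.2]
    - [-1,-4,49,-2,0.4]
    - [-1,-7,73,-4,0.6]
    - [-1,-9,95,-5,0.9]
    - [-1,-10,112,-7,1.1]

```text
time: 8.4
tool_pos: [0.5552, 0.0989, 0.413]
ee_rot: [3.128, 0.285, -0.001]
contact_force: [-0.3, -0.8, -5.5]
finger_gap: 0.131
grasp_force: 59.2
```

Request:
carry_out:
  deltas:
    - [-1,-1,10,0,0.3]
    - [-1,-1,20,5,0.5]
    - [-1,-2,30,15,0.5]
    - [-1,-2,30,15,0.5]
    - [-1,-2,30,15,0.5]

```text
time: 8.82
tool_pos: [0.5587, 0.071, 0.3973]
ee_rot: [-3.129, -0.273, 0.003]
contact_force: [0.5, -0.4, -5.6]
finger_gap: 0.128
grasp_force: 59.3
```

```bash
python3 -c "
from plan import *
plan([])
from h import *
im,d=shot('scene','scene5')
im2,d2=shot('top','top5')
b=np.hstack([cv2.resize(im[130:310,170:350],(400,400)),cv2.resize(im2[130:310,190:370],(400,400))])
cv2.imwrite('pics/s5c.png',b)
"
```

```text
t 8.82 grasp [0.5586 0.071  0.3434] head 10.0 tilt -1.0 gap 0.128 F [ 0.5 -0.4 -5.6] g 59.3 j [-0.08  0.36  1.06  0.    1.72  1.31]
end [0.5586 0.071  0.3434] 9.985188144422567
```

View pics/s5c.png

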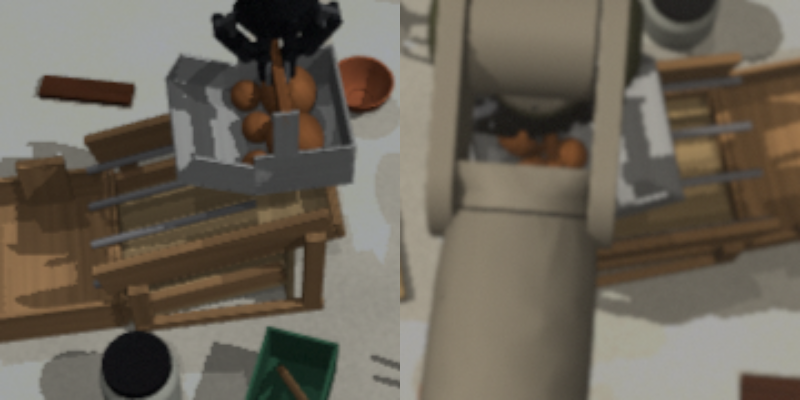

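Request:
carry_out:
  deltas:
    - [-1,0,0,10,0]
    - [-1,0,0,20,0]
    - [-1,0,0,28,0]
    - [-1,0,0,34,0]
    - [-1,0,0,38,0]
  squeeze: 20

```text
time: 9.33
tool_pos: [0.559, 0.0698, 0.3652]
ee_rot: [3.125, 0.272, 0.013]
contact_force: [-12.0, -14.2, 43.2]
finger_gap: 0.132
grasp_force: 71.3
```

Request:
carry_out:
  deltas:
    - [-1,0,1,3,0]
    - [-1,0,2,5,0]
    - [-1,0,3,8,0]

```text
time: 9.58
tool_pos: [0.5597, 0.0656, 0.3627]
ee_rot: [3.121, 0.269, 0.027]
contact_force: [-17.5, -22.2, 63.8]
finger_gap: 0.131
grasp_force: 98.2
```

Request:
carry_out:
  deltas:
    - [-1,0,0,-4,0]
    - [-1,0,0,-8,0]
    - [-0.7,0,0,-8,0]
    - [-0.66,0,0,-8,0]

```text
time: 9.92
tool_pos: [0.5597, 0.0676, 0.3618]
ee_rot: [3.128, 0.273, 0.007]
contact_force: [1.3, -2.8, 2.0]
finger_gap: 0.172
grasp_force: 1.8
```

```bash
cat > look.py <<'E'
from plan import *
from h import *
import sys
t=sys.argv[1]
plan([])
im,d=shot('scene',t)
w=cloud(d,'scene'); a=np.radians(10.2);R=np.array([[np.cos(a),-np.sin(a)],[np.sin(a),np.cos(a)]])
u=(w[...,:2]-[.5744,.0076])@R
hsv=cv2.cvtColor(im,cv2.COLOR_BGR2HSV); grey=(hsv[...,1]<60)&(hsv[...,2]>60)
# +x side wall of scoop: outer face x~.071 -> top edge slope in (y,z)
m=grey&(u[...,0]>.045)&(u[...,0]<.085)&(w[...,2]>.125)&(u[...,1]>-.12)&(u[...,1]<.2)
y,z=u[...,1][m],w[...,2][m]
e=[]
if m.sum()>30:
    ys=np.arange(-.1,.2,.01)
    for q in ys:
        k=abs(y-q)<.005
        if k.sum()>3: e.append((round(float(q),2),round(float(z[k].max()),3),round(float(z[k].min()),3)))
print(m.sum(),e)
cv2.imwrite(f'pics/{t}c.png',cv2.resize(im[120:320,160:360],(600,600),interpolation=cv2.INTER_CUBIC))
E
python3 look.py scene6
```

```text
t 9.92 grasp [0.56   0.0676 0.3079] head 10.0 tilt -1.0 gap 0.172 F [ 1.3 -2.8  2. ] g 1.8 j [-0.09  0.37  1.15 -0.    1.62  1.31]
end [0.56   0.0676 0.3079] 9.993529211000237
1511 [(-0.05, 0.226, 0.217), (-0.04, 0.253, 0.212), (-0.03, 0.26, 0.209), (-0.02, 0.26, 0.207), (-0.01, 0.254, 0.198), (-0.0, 0.25, 0.196), (0.01, 0.244, 0.19), (0.02, 0.243, 0.187), (0.03, 0.249, 0.182), (0.04, 0.252, 0.18), (0.05, 0.32, 0.181), (0.06, 0.323, 0.181), (0.07, 0.323, 0.181), (0.08, 0.564, 0.183), (0.09, 0.567, 0.179), (0.1, 0.577, 0.183), (0.11, 0.581, 0.182), (0.12, 0.259, 0.182), (0.13, 0.256, 0.155), (0.14, 0.256, 0.185)]
```

Request:
carry_out:
  deltas:
    - [-0.62,0,8,5,0]
    - [-0.6,0,16,10,0]
    - [-0.57,0,24,15,0]
    - [-0.55,0,30,19,0]
    - [-0.55,0,30,19,0]

```text
time: 10.38
tool_pos: [0.5647, 0.0369, 0.3391]
ee_rot: [-3.129, -0.271, 0.005]
contact_force: [1.9, -1.3, -1.0]
finger_gap: 0.228
grasp_force: 1.0
```

```bash
python3 look.py scene7
```

```text
t 10.38 grasp [0.5645 0.0369 0.2852] head 9.9 tilt -1.0 gap 0.228 F [ 1.9 -1.3 -1. ] g 1.0 j [-0.14  0.39  1.18 -0.    1.57  1.25]
end [0.5645 0.0369 0.2852] 9.90500215664471
1532 [(-0.05, 0.213, 0.17), (-0.04, 0.22, 0.168), (-0.03, 0.218, 0.171), (-0.02, 0.218, 0.17), (-0.01, 0.219, 0.166), (-0.0, 0.212, 0.165), (0.01, 0.212, 0.162), (0.02, 0.298, 0.16), (0.03, 0.539, 0.156), (0.04, 0.546, 0.156), (0.05, 0.547, 0.163), (0.06, 0.557, 0.164), (0.07, 0.56, 0.17), (0.08, 0.559, 0.17), (0.09, 0.511, 0.171), (0.1, 0.251, 0.175), (0.11, 0.258, 0.178), (0.12, 0.257, 0.179), (0.13, 0.241, 0.15), (0.14, 0.209, 0.189)]
```

View pics/scene7c.png

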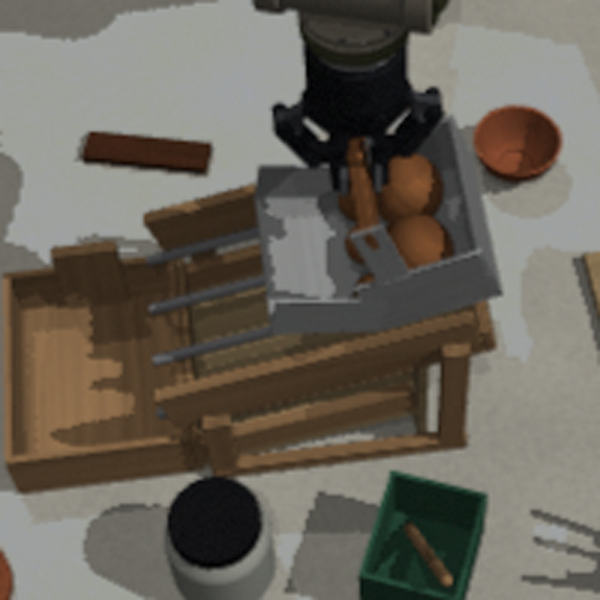

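Request:
carry_out:
  deltas:
    - [-0.5,0,3,3,0]
    - [-0.46,0,6,6,0]
    - [-0.43,0,8,9,0]
    - [-0.4,0,10,11,0]
    - [-0.4,0,10,11,0]

```text
time: 10.85
tool_pos: [0.5664, 0.0281, 0.3295]
ee_rot: [3.13, 0.273, -0.001]
contact_force: [0.8, -2.9, -0.4]
finger_gap: 0.3
grasp_force: 1.4
```

```bash
python3 look.py scene8
```

```text
t 10.85 grasp [0.5663 0.0281 0.2756] head 10.0 tilt -1.0 gap 0.3 F [ 0.8 -2.9 -0.4] g 1.4 j [-0.16  0.39  1.2  -0.    1.55  1.24]
end [0.5663 0.0281 0.2756] 9.982369479089279
1506 [(-0.05, 0.202, 0.156), (-0.04, 0.202, 0.152), (-0.03, 0.201, 0.153), (-0.02, 0.2, 0.149), (-0.01, 0.199, 0.15), (-0.0, 0.2, 0.148), (0.01, 0.292, 0.153), (0.02, 0.297, 0.152), (0.03, 0.536, 0.156), (0.04, 0.537, 0.155), (0.05, 0.543, 0.158), (0.06, 0.552, 0.162), (0.07, 0.553, 0.164), (0.08, 0.245, 0.163), (0.09, 0.247, 0.166), (0.1, 0.252, 0.175), (0.11, 0.26, 0.178), (0.12, 0.249, 0.182), (0.13, 0.227, 0.153), (0.14, 0.204, 0.19)]
```

Request:
carry_out:
  deltas:
    - [-0.36,0,1,2,0]
    - [-0.33,0,2,4,0]
    - [-0.3,0,3,6,0]
    - [-0.28,0,4,8,0]
    - [-0.28,0,4,8,0]

```text
time: 11.32
tool_pos: [0.5672, 0.0238, 0.3219]
ee_rot: [3.128, 0.273, 0.001]
contact_force: [1.1, -5.0, 2.1]
finger_gap: 0.361
grasp_force: 3.0
```

```bash
python3 look.py scene9
```

```text
t 11.32 grasp [0.5672 0.0237 0.268 ] head 10.0 tilt -1.0 gap 0.361 F [ 1.1 -5.   2.1] g 3.0 j [-0.17  0.4   1.21 -0.    1.53  1.23]
end [0.5672 0.0237 0.268 ] 9.967118382323005
1465 [(-0.05, 0.19, 0.142), (-0.04, 0.19, 0.145), (-0.03, 0.19, 0.141), (-0.02, 0.193, 0.145), (-0.01, 0.194, 0.144), (-0.0, 0.281, 0.148), (0.01, 0.286, 0.15), (0.02, 0.288, 0.152), (0.03, 0.525, 0.154), (0.04, 0.529, 0.156), (0.05, 0.542, 0.158), (0.06, 0.543, 0.158), (0.07, 0.543, 0.163), (0.08, 0.247, 0.165), (0.09, 0.25, 0.167), (0.1, 0.255, 0.171), (0.11, 0.257, 0.18), (0.12, 0.241, 0.182), (0.13, 0.221, 0.154), (0.14, 0.201, 0.193)]
```

View pics/scene9c.png

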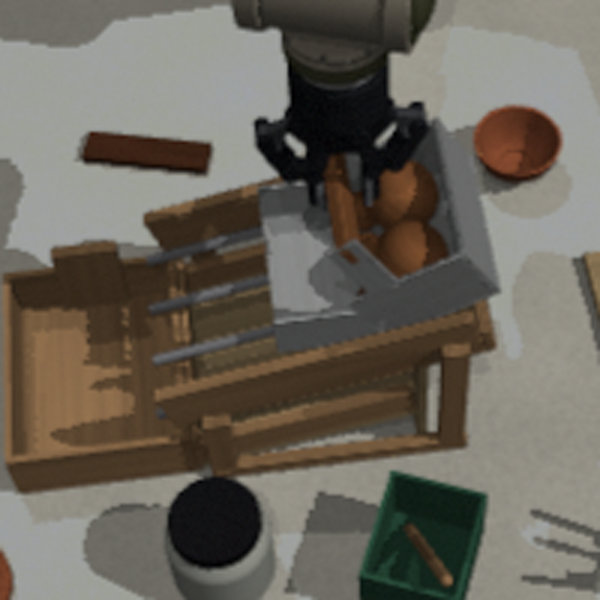

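Request:
carry_out:
  deltas:
    - [-0.42,0,-4,-7,0]
    - [-0.55,0,-13,-16,0]
    - [-0.66,0,-29,-30,0]
    - [-0.8,0,-45,-46,0]
    - [-1,0,-45,-46,0]
  squeeze: 60

```text
time: 11.78
tool_pos: [0.5587, 0.0714, 0.3702]
ee_rot: [-3.127, -0.278, -0.005]
contact_force: [0.2, 0.3, -4.5]
finger_gap: 0.131
grasp_force: 60.0
```

Request:
carry_out:
  deltas:
    - [-1,0,0,0,0]
    - [-1,0,0,-4,0]
    - [-1,0,0,-4,0]

```text
time: 12.03
tool_pos: [0.5592, 0.0684, 0.3711]
ee_rot: [-3.129, -0.273, 0.003]
contact_force: [-0.3, -1.3, -5.6]
finger_gap: 0.13
grasp_force: 59.9
```

```bash
python3 look.py scene10
```

```text
t 12.03 grasp [0.5591 0.0684 0.3172] head 10.0 tilt -1.0 gap 0.13 F [-0.3 -1.3 -5.6] g 59.9 j [-0.09  0.37  1.12  0.    1.65  1.31]
end [0.5591 0.0684 0.3172] 9.979183972586009
1582 [(-0.05, 0.246, 0.23), (-0.04, 0.265, 0.229), (-0.03, 0.275, 0.216), (-0.02, 0.274, 0.211), (-0.01, 0.266, 0.211), (-0.0, 0.262, 0.203), (0.01, 0.257, 0.203), (0.02, 0.253, 0.195), (0.03, 0.262, 0.187), (0.04, 0.261, 0.192), (0.05, 0.333, 0.188), (0.06, 0.331, 0.19), (0.07, 0.332, 0.189), (0.08, 0.572, 0.191), (0.09, 0.581, 0.191), (0.1, 0.589, 0.19), (0.11, 0.591, 0.188), (0.12, 0.263, 0.19), (0.13, 0.264, 0.154), (0.14, 0.264, 0.191)]
```

Request:
carry_out:
  deltas:
    - [-1,0,-12,0,0]
    - [-1,0,-24,0,0]
    - [-1,0,-35,0,0]
    - [-1,0,-35,5,0]
    - [-1,0,-35,7,0]

```text
time: 12.5
tool_pos: [0.5528, 0.1043, 0.3642]
ee_rot: [3.129, 0.276, -0.001]
contact_force: [-0.2, -0.2, -4.9]
finger_gap: 0.134
grasp_force: 59.9
```

Request:
carry_out:
  deltas:
    - [-0.68,0,2,2,0]
    - [-0.66,0,8,4,0]
    - [-0.62,0,16,7,0]
    - [-0.58,0,24,10,0]
    - [-0.55,0,33,13,0]
  squeeze: 20

```text
time: 12.92
tool_pos: [0.5591, 0.0694, 0.3518]
ee_rot: [3.129, 0.273, 0.001]
contact_force: [0.7, -1.4, -1.3]
finger_gap: 0.229
grasp_force: 0.4
```

```bash
python3 look.py scene11
```

```text
t 12.92 grasp [0.5591 0.0694 0.2979] head 10.0 tilt -1.0 gap 0.229 F [ 0.7 -1.4 -1.3] g 0.4 j [-0.09  0.38  1.17 -0.    1.6   1.31]
end [0.5591 0.0694 0.2979] 9.953494209879166
1491 [(-0.02, 0.218, 0.181), (-0.01, 0.232, 0.179), (-0.0, 0.228, 0.182), (0.01, 0.229, 0.178), (0.02, 0.227, 0.181), (0.03, 0.225, 0.174), (0.04, 0.222, 0.172), (0.05, 0.311, 0.17), (0.06, 0.314, 0.168), (0.07, 0.315, 0.168), (0.08, 0.55, 0.171), (0.09, 0.555, 0.172), (0.1, 0.568, 0.176), (0.11, 0.574, 0.181), (0.12, 0.517, 0.184), (0.13, 0.261, 0.153), (0.14, 0.266, 0.187), (0.15, 0.268, 0.19), (0.16, 0.258, 0.194), (0.17, 0.225, 0.196)]
```

Request:
carry_out:
  deltas:
    - [-0.5,0,7,4,0]
    - [-0.46,0,14,8,0]
    - [-0.42,0,21,12,0]
    - [-0.38,0,28,15,0]
    - [-0.38,0,28,15,0]

```text
time: 13.38
tool_pos: [0.5639, 0.0418, 0.336]
ee_rot: [3.13, 0.272, -0.002]
contact_force: [0.3, -2.2, 0.6]
finger_gap: 0.312
grasp_force: 1.0
```

```bash
python3 look.py scene12
```

```text
t 13.38 grasp [0.5638 0.0418 0.2821] head 9.9 tilt -1.0 gap 0.312 F [ 0.3 -2.2  0.6] g 1.0 j [-0.14  0.39  1.19 -0.    1.56  1.26]
end [0.5638 0.0418 0.2821] 9.924143264741893
1524 [(-0.02, 0.199, 0.152), (-0.01, 0.195, 0.147), (-0.0, 0.197, 0.151), (0.01, 0.197, 0.151), (0.02, 0.29, 0.151), (0.03, 0.296, 0.15), (0.04, 0.529, 0.157), (0.05, 0.538, 0.158), (0.06, 0.542, 0.16), (0.07, 0.555, 0.159), (0.08, 0.558, 0.164), (0.09, 0.5, 0.167), (0.1, 0.258, 0.173), (0.11, 0.267, 0.176), (0.12, 0.271, 0.178), (0.13, 0.274, 0.152), (0.14, 0.263, 0.195), (0.15, 0.247, 0.194), (0.16, 0.232, 0.205), (0.17, 0.219, 0.21)]
```

Request:
carry_out:
  deltas:
    - [-0.34,0,4,3,0]
    - [-0.3,0,8,7,0]
    - [-0.27,0,13,11,0]
    - [-0.24,0,18,15,0]
    - [-0.22,0,20,18,0]

```text
time: 13.85
tool_pos: [0.5672, 0.0229, 0.3183]
ee_rot: [-3.129, -0.273, 0.001]
contact_force: [0.1, 0.5, -0.4]
finger_gap: 0.391
grasp_force: 0.0
```

```bash
python3 look.py scene13
```

```text
t 13.85 grasp [0.5672 0.023  0.2644] head 10.0 tilt -1.0 gap 0.391 F [ 0.1  0.5 -0.4] g 0.0 j [-0.17  0.4   1.22  0.    1.52  1.23]
end [0.5672 0.023  0.2644] 9.981876151270717
1422 [(-0.02, 0.171, 0.144), (-0.01, 0.171, 0.144), (-0.0, 0.267, 0.146), (0.01, 0.278, 0.147), (0.02, 0.512, 0.15), (0.03, 0.524, 0.156), (0.04, 0.529, 0.154), (0.05, 0.536, 0.156), (0.06, 0.539, 0.16), (0.07, 0.488, 0.164), (0.08, 0.245, 0.168), (0.09, 0.254, 0.17), (0.1, 0.264, 0.171), (0.11, 0.27, 0.174), (0.12, 0.266, 0.184), (0.13, 0.251, 0.156), (0.14, 0.244, 0.202), (0.15, 0.231, 0.208), (0.16, 0.22, 0.214)]
```

View pics/scene13c.png

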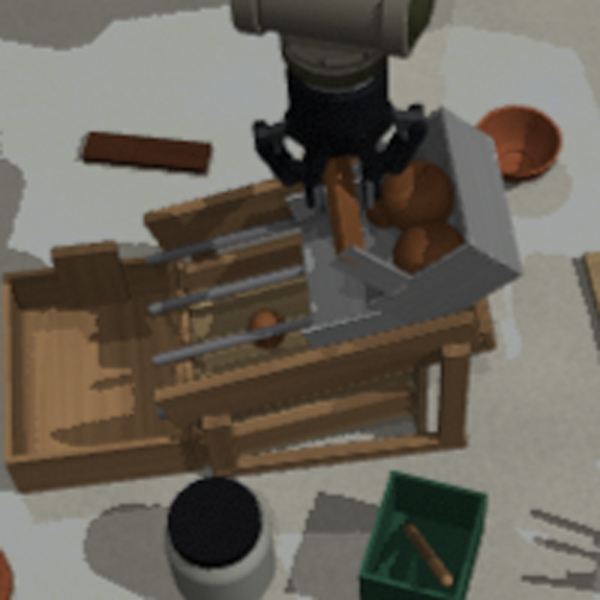

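Request:
carry_out:
  deltas:
    - [-0.22,0,0,0,0]
    - [-0.22,0,0,0,0]
    - [-0.22,0,2,2,0]
    - [-0.22,0,4,3,0]
    - [-0.22,0,4,3,0]

```text
time: 14.32
tool_pos: [0.5679, 0.0193, 0.3157]
ee_rot: [3.13, 0.274, -0.0]
contact_force: [0.8, 0.4, 0.2]
finger_gap: 0.388
grasp_force: 0.0
```

```bash
cat > balls.py <<'E'
from h import *
import sys
a=np.radians(10.2);R=np.array([[np.cos(a),-np.sin(a)],[np.sin(a),np.cos(a)]])
def balls(im,d,n):
    w=cloud(d,n); u=(w[...,:2]-([.5744,.0076] if n=='scene' else [.5704,.0041]))@R
    lab=cv2.cvtColor(im,cv2.COLOR_BGR2HSV)
    m=((lab[...,0]<11)&(lab[...,1]>120)&(lab[...,2]>50)&(abs(u[...,0])<.13)&(u[...,1]>-.31)&(u[...,1]<.2)).astype(np.uint8)
    k,l,s,c=cv2.connectedComponentsWithStats(m)
    for i in range(1,k):
        if s[i,4]<25: continue
        q=l==i; print(n,'px',c[i].round(0),'area',s[i,4],'sorter xy',np.median(u[q],0).round(3),'ztop',np.percentile(w[...,2][q],90).round(3))
if __name__=='__main__':
    t=sys.argv[1]
    for n in('scene','top'):
        if len(sys.argv)>2:
            z=np.load(f'pics/{t}.npz'); balls(z['im'],z['d'],'scene'); 
            for (x,y) in [(229,173),(248,229),(299,184),(302,204),(275,190)]: print(cv2.cvtColor(z['im'],cv2.COLOR_BGR2HSV)[int(y),int(x)])
            break
        im,d=shot(n,t+n); balls(im,d,n)
E
python3 balls.py scene13 1; python3 look.py scene14; python3 balls.py scene14 1
```

```text
[12 56 78]
[ 9 23 76]
[ 12 160  62]
[ 13 164  67]
[ 12 163 102]
t 14.32 grasp [0.5679 0.0193 0.2618] head 10.0 tilt -1.0 gap 0.388 F [0.8 0.4 0.2] g 0.0 j [-0.17  0.41  1.22 -0.    1.51  1.22]
end [0.5679 0.0193 0.2618] 9.991376803178499
1417 [(-0.02, 0.172, 0.146), (-0.01, 0.174, 0.143), (-0.0, 0.269, 0.144), (0.01, 0.277, 0.147), (0.02, 0.517, 0.149), (0.03, 0.522, 0.155), (0.04, 0.535, 0.158), (0.05, 0.536, 0.157), (0.06, 0.539, 0.161), (0.07, 0.488, 0.159), (0.08, 0.245, 0.164), (0.09, 0.256, 0.168), (0.1, 0.267, 0.17), (0.11, 0.271, 0.172), (0.12, 0.267, 0.184), (0.13, 0.253, 0.157), (0.14, 0.243, 0.201), (0.15, 0.229, 0.207), (0.16, 0.22, 0.214)]
[13 60 77]
[10 10 74]
[ 12 164  70]
[ 12 160  67]
[ 12 161 103]
```

```bash
cat > sph.py <<'E'
from h import *
from scipy.optimize import least_squares
import sys
a=np.radians(10.2);R=np.array([[np.cos(a),-np.sin(a)],[np.sin(a),np.cos(a)]])
def inscoop(t):
    z=np.load(f'pics/{t}.npz'); im,d=z['im'],z['d']; w=cloud(d,'scene'); u=np.concatenate([(w[...,:2]-[.5744,.0076])@R,w[...,2:]],-1)
    h=cv2.cvtColor(im,cv2.COLOR_BGR2HSV)
    m=((h[...,0]>=7)&(h[...,0]<=15)&(h[...,1]>145)&(abs(u[...,0])<.09)&(u[...,1]>-.07)&(u[...,1]<.2)&(u[...,2]>.14)&(u[...,2]<.3)).astype(np.uint8)
    m=cv2.morphologyEx(m,cv2.MORPH_OPEN,np.ones((2,2)))
    k,l,s,c=cv2.connectedComponentsWithStats(m)
    for i in range(1,k):
        if s[i,4]<30: continue
        q=u[l==i]; print(t,'px',c[i].round(),'n',s[i,4],'med',np.median(q,0).round(3),'lo',np.percentile(q,3,axis=0).round(3),'hi',np.percentile(q,97,axis=0).round(3))
def diff(t,n='scene',ref='scene3'):
    z=np.load(f'pics/{t}.npz');z0=np.load(f'pics/{ref}.npz'); w=cloud(z['d'],n);w0=cloud(z0['d'],n)
    u=(w[...,:2]-([.5744,.0076] if n=='scene' else [.5704,.0041]))@R
    m=((w[...,2]-w0[...,2]>.012)&(abs(u[...,0])<.1)&(u[...,1]>-.31)&(u[...,1]<.1)&(w[...,2]<.12)).astype(np.uint8)
    m=cv2.morphologyEx(m,cv2.MORPH_OPEN,np.ones((2,2)))
    k,l,s,c=cv2.connectedComponentsWithStats(m)
    for i in range(1,k):
        if s[i,4]>=15: q=l==i; print('low',t,'px',c[i].round(),'n',s[i,4],'sorter',np.median(u[q],0).round(3),'ztop',np.percentile(w[...,2][q],95).round(3))
if __name__=='__main__':
    for t in sys.argv[1:]: inscoop(t); diff(t)
E
python3 sph.py scene12 scene13 scene14
```

```text
scene12 px [299. 188.] n 901 med [nan nan nan] lo [nan nan nan] hi [nan nan nan]
scene13 px [275. 188.] n 244 med [0.018 0.018 0.27 ] lo [-0.025  0.008  0.259] hi [0.059 0.028 0.278]
scene13 px [300. 192.] n 675 med [nan nan nan] lo [nan nan nan] hi [nan nan nan]
low scene13 px [249. 227.] n 53 sorter [ 0.004 -0.054] ztop 0.116
low scene13 px [251. 235.] n 30 sorter [ 0.016 -0.052] ztop 0.079
scene14 px [290. 193.] n 856 med [nan nan nan] lo [nan nan nan] hi [nan nan nan]
low scene14 px [232. 241.] n 77 sorter [nan nan] ztop nan
low scene14 px [243. 260.] n 37 sorter [ 0.079 -0.08 ] ztop 0.06
```

Run:
```python
from h import *
from sph import R
for t in('scene13','scene14'):
    z=np.load(f'pics/{t}.npz'); im,d=z['im'],z['d']; w=cloud(d,'scene'); u=np.concatenate([(w[...,:2]-[.5744,.0076])@R,w[...,2:]],-1)
    h=cv2.cvtColor(im,cv2.COLOR_BGR2HSV)
    for y in range(176,218,4): print(y,' '.join('%4d,%3d,%3d'%tuple(1000*np.nan_to_num(u[y,x])) + ('*' if h[y,x,1]>145 else ' ') for x in range(278,324,5)))
    print()
    # least-squares sphere (r fixed) on patches
    from scipy.optimize import least_squares
    for (x,y) in [(299,183),(303,203)]:
        p=u[y-5:y+6,x-5:x+6].reshape(-1,3); s=h[y-5:y+6,x-5:x+6,1].reshape(-1)>140; p=p[s&~np.isnan(p[:,0])]
        q=least_squares(lambda c:np.linalg.norm(p-c,axis=1)-.032,p.mean(0)+[-.012,0,-.025],loss='soft_l1',f_scale=.003); print(t,len(p),q.x.round(3),q.cost)
```

```text
176  -67, 35,203    10, 39,302     8, 51,297     9, 63,297   -40, 83,228*  -39, 95,228*  -70,114,184    -8,115,265   -18,129,249   -30,145,230 
180  -69, 35,183    11, 39,288   -42, 58,214*  -30, 69,228*  -27, 81,229*  -24, 93,232*  -27,106,225*    5,112,267    -6,127,249   -22,144,224 
184    0, 28,260     7, 39,268   -29, 56,215*  -20, 67,224*  -15, 79,229*  -16, 92,225*  -17,105,221*   20,110,271     7,125,252    -3,140,234 
188   11, 26,258*   10, 38,255   -23, 55,205*  -13, 66,217*   -8, 78,222*   -8, 91,220*  -10,104,214*   30,108,269    20,122,253     9,138,234 
192   26, 24,263*  -40, 44,168*  -35, 56,173*   -7, 65,209*   -2, 77,214*   -3, 90,210*   -5,103,204   -13,118,190    36,120,258    27,134,243 
196   40, 23,267*  -47, 45,139   -41, 57,146    -7, 66,192    17, 74,224*   25, 85,234*   23, 98,228*   -5,117,184    48,117,259    37,132,241 
200   51, 21,266*  -36, 43,137   -27, 55,148    23, 61,219*   35, 72,233*   39, 83,236*   36, 96,230*   37,108,228*   61,115,261    50,130,243 
204   66, 19,272   -20, 41,142   -18, 54,143    36, 59,220*   43, 70,228*   46, 82,229*   50
[... 1590 characters left out ...]
  51,130,245 
204   71, 19,279   -21, 41,140   -20, 54,139    37, 59,221*   41, 71,225*   44, 83,226*   44, 95,224    69,102,259    68,114,255    65,127,247 
208   70, 19,261    69, 31,257    67, 43,252    44, 58,214*   50, 70,221*   53, 81,223    68, 91,243    69,103,241    67,115,237    70,127,238 
212   68, 19,241    68, 30,238    70, 42,238    68, 55,234    67, 67,229    68, 79,228    69, 91,228    69,103,225    67,116,220    69,128,220 
216   14, 23,140    15, 36,139    70, 42,221    66, 55,213    66, 67,211    71, 79,215    70, 91,211    68,104,206    68,117,202    71,128,204 

scene14 89 [-0.028  0.069  0.189] 9.926732686555583e-05
scene14 99 [0.034 0.083 0.199] 0.00015630597883763288
```

Request:
carry_out:
  deltas:
    - [-0.22,0,0,0,0]
    - [-0.22,0,0,0,0]
    - [-0.22,0,0,0,0]
    - [-0.22,0,0,0,0]
    - [-0.22,0,0,0,0]

```text
time: 14.78
tool_pos: [0.5679, 0.0196, 0.316]
ee_rot: [3.13, 0.274, 0.0]
contact_force: [-0.3, -0.4, 0.4]
finger_gap: 0.387
grasp_force: 0.0
```

Request:
carry_out:
  deltas:
    - [-0.22,0,0,0,0]
    - [-0.22,0,0,0,0]
    - [-0.22,0,0,0,0]
    - [-0.22,0,0,0,0]
    - [-0.22,0,0,0,0]

```text
time: 15.2
tool_pos: [0.5679, 0.0196, 0.3159]
ee_rot: [-3.13, -0.274, 0.0]
contact_force: [-0.7, -0.2, -0.5]
finger_gap: 0.387
grasp_force: 0.0
```

```bash
cat > fit.py <<'E'
from h import *
from sph import R,diff
from scipy.optimize import least_squares
import sys
t=sys.argv[1]; im,d=shot('scene',t); w=cloud(d,'scene'); u=np.concatenate([(w[...,:2]-[.5744,.0076])@R,w[...,2:]],-1)
h=cv2.cvtColor(im,cv2.COLOR_BGR2HSV)
m=((h[...,0]>=7)&(h[...,0]<=15)&(h[...,1]>140)&(abs(u[...,0])<.1)&(u[...,1]>-.31)&(u[...,1]<.2)&(u[...,2]<.25)&(u[...,2]>.02)).astype(np.uint8)
m=cv2.erode(m,np.ones((2,2))); k,l,s,c=cv2.connectedComponentsWithStats(m)
for i in range(1,k):
    if s[i,4]<25: continue
    p=u[l==i]; p=p[~np.isnan(p[:,0])]; print('px',c[i].round(),'n',s[i,4],'med',np.median(p,0).round(3),'sd',p.std(0).round(3))
y=np.array([(q,u[...,2][(abs(u[...,1]-q)<.005)&(u[...,0]>.04)&(u[...,0]<.085)&(h[...,1]<70)&(u[...,2]>.19)&(u[...,2]<.24)].min()) for q in(.14,.15,.16)]); print('rear floor',y.round(3).tolist())
diff(t)
s=r.observe(); print(s['time'],s['tool_pos'],s['contact_force'],s['finger_gap'])
E
python3 fit.py scene15
```

```text
px [176. 228.] n 365 med [-0.04  -0.255  0.058] sd [0.013 0.015 0.01 ]
px [231. 241.] n 46 med [ 0.015 -0.107  0.048] sd [0.003 0.007 0.004]
px [176. 261.] n 351 med [ 0.066 -0.254  0.06 ] sd [0.012 0.015 0.008]
rear floor [[0.14, 0.199], [0.15, 0.211], [0.16, 0.214]]
low scene15 px [229. 215.] n 45 sorter [-0.063 -0.106] ztop 0.101
low scene15 px [177. 229.] n 408 sorter [nan nan] ztop nan
low scene15 px [231. 223.] n 29 sorter [-0.051 -0.105] ztop 0.045
low scene15 px [232. 241.] n 81 sorter [ 0.015 -0.104] ztop 0.146
low scene15 px [178. 262.] n 405 sorter [nan nan] ztop nan
15.25 [0.5678738  0.01958026 0.31592484] [ 0.5698065  -0.55173013  0.71728463] 0.38814860220825464
```

Request:
carry_out:
  deltas:
    - [-0.3,0,-4,-4,0]
    - [-0.36,0,-14,-12,0]
    - [-0.42,0,-24,-20,0]
    - [-0.5,0,-38,-29,0]
    - [-0.58,0,-52,-38,0]
  squeeze: 60

```text
time: 15.67
tool_pos: [0.5586, 0.0717, 0.355]
ee_rot: [-3.13, -0.273, -0.001]
contact_force: [0.4, 0.3, -1.0]
finger_gap: 0.209
grasp_force: 0.4
```

Request:
carry_out:
  deltas:
    - [-0.68,0,-18,-8,0]
    - [-0.8,0,-34,-15,0]
    - [-1,0,-34,-20,0]
    - [-1,0,-34,-22,0]
    - [-1,0,-34,-24,0]

```text
time: 16.08
tool_pos: [0.5528, 0.1046, 0.3777]
ee_rot: [-3.129, -0.275, 0.002]
contact_force: [-0.3, -0.6, -3.5]
finger_gap: 0.128
grasp_force: 59.7
```

Request:
carry_out:
  deltas:
    - [-1,0,0,-10,0]
    - [-1,0,0,-25,0]
    - [-1,0,0,-40,0]
    - [-1,0,0,-40,0]

```text
time: 16.42
tool_pos: [0.5533, 0.1038, 0.4202]
ee_rot: [3.129, 0.272, 0.006]
contact_force: [-0.1, 0.4, -2.5]
finger_gap: 0.131
grasp_force: 59.6
```

```bash
python3 fit.py scene16; python3 look.py scene17; python3 -c "
from plan import *
plan([(.548,.13,.345,11,-1),(.528,.36,.34,13,-1),(.525,.401,.27,13,-1),(.525,.401,.17,13,-1)],v=33)"
```

```text
px [176. 228.] n 372 med [-0.04  -0.254  0.058] sd [0.013 0.015 0.01 ]
px [231. 241.] n 48 med [ 0.015 -0.107  0.047] sd [0.004 0.007 0.005]
px [177. 261.] n 347 med [ 0.065 -0.254  0.061] sd [0.012 0.015 0.008]
rear floor [[0.14, 0.236], [0.15, 0.234], [0.16, 0.234]]
low scene16 px [229. 215.] n 45 sorter [-0.063 -0.106] ztop 0.103
low scene16 px [177. 229.] n 408 sorter [nan nan] ztop nan
low scene16 px [231. 223.] n 30 sorter [-0.051 -0.104] ztop 0.046
low scene16 px [232. 241.] n 78 sorter [nan nan] ztop nan
low scene16 px [178. 262.] n 404 sorter [nan nan] ztop nan
16.4667 [0.55318075 0.10380041 0.41844506] [-0.06721416 -0.25530118 -3.98278625] 0.13155891490410476
t 16.47 grasp [0.5533 0.1038 0.3645] head 10.0 tilt -1.0 gap 0.132 F [-0.1 -0.3 -4. ] g 59.6 j [-0.02  0.35  1.02  0.    1.77  1.37]
end [0.5533 0.1038 0.3645] 9.952697210484745
1679 [(-0.01, 0.3, 0.274), (-0.0, 0.319, 0.269), (0.01, 0.319, 0.264), (0.02, 0.315, 0.257), (0.03, 0.309, 0.254), (0.04, 0.302, 0.25), (0.05, 0.3, 0.241), (0.06, 0.295, 0.236), (0.07, 0.311, 0.234), (0.08, 0.307, 0.237), (0.09, 0.378, 0.232), (0.1, 0.378, 0.237), (0.11, 0.378, 0.237), (0.12, 0.618, 0.237), (0.13, 0.629, 0.153), (0.14, 0.635, 0.233), (0.15, 0.633, 0.237), (0.16, 0.309, 0.233), (0.17, 0.311, 0.235)]
t 16.52 grasp [0.553  0.1039 0.3633] head 10.0 tilt -1.0 gap 0.131 F [ 0.1 -0.5 -3.6] g 59.6 j [-0.02  0.35  1.02  0.    1.77  1.37]
[[-1, 0, -27, 18, -1.0], [-1, 3, -59, 19, -1.3], [-1, 5, -92, 20, -1.6], [-1, 8, -125, 20, -1.9], [-1, 11, -158, 21, -2.2]]
[[-1, 4, -33, 1, -0.3], [-1, 8, -65, 2, -0.6], [-1, 13, -98, 2, -0.8], [-1, 14, -112, 26, -0.8], [-1, 16, -125, 49, -0.8]]
[[-1, 2, -14, 23, -0.0], [-1, 2, -14, 48, -0.0], [-1, 2, -14, 73, -0.0], [-1, 2, -14, 98, -0.0], [-1, 2, -14, 123, -0.0]]
end [0.5246 0.4011 0.1703] 12.96265851063312
```

Request:
carry_out:
  deltas:
    - [-1,0,-27,0,-1.0]
    - [-1,3,-59,0,-1.3]
    - [-1,5,-92,0,-1.6]
    - [-1,8,-125,0,-1.9]
    - [-1,11,-158,0,-2.2]

```text
time: 16.93
tool_pos: [0.536, 0.263, 0.4163]
ee_rot: [3.124, 0.333, -0.004]
contact_force: [0.4, -0.4, -3.5]
finger_gap: 0.13
grasp_force: 59.6
```

Request:
carry_out:
  deltas:
    - [-1,4,-33,8,-0.3]
    - [-1,8,-65,16,-0.6]
    - [-1,13,-98,24,-0.8]
    - [-1,14,-112,47,-0.8]
    - [-1,16,-125,70,-0.8]

```text
time: 17.35
tool_pos: [0.5249, 0.389, 0.3457]
ee_rot: [3.121, 0.358, -0.002]
contact_force: [-0.1, -0.2, -4.0]
finger_gap: 0.13
grasp_force: 59.6
```

Request:
carry_out:
  deltas:
    - [-1,2,-14,23,0]
    - [-1,2,-14,48,0]
    - [-1,2,-14,73,0]
    - [-1,2,-14,98,0]
    - [-1,2,-14,98,0]

```text
time: 17.77
tool_pos: [0.5228, 0.4004, 0.2428]
ee_rot: [3.117, 0.355, -0.019]
contact_force: [-1.0, -0.8, -3.9]
finger_gap: 0.127
grasp_force: 59.5
```

```bash
cat > fin.py <<'E'
from h import *
from sph import R,diff
import sys
t=sys.argv[1]
for n,ref in(('scene','scene3'),('top','top3')):
    im,d=shot(n,t+n); diff(t+n,n,ref)
    h=cv2.cvtColor(im,cv2.COLOR_BGR2HSV); w=cloud(d,n)
    # orange in scoop area; compare to first picture
    for nm,I,W in((t,im,w),('ref',np.load(f'pics/{n}0.npz')['im'],cloud(np.load(f'pics/{n}0.npz')['d'],n))):
        H=cv2.cvtColor(I,cv2.COLOR_BGR2HSV)
        m=(H[...,0]<=15)&(H[...,1]>140)&(abs(W[...,0]-.53)<.1)&(abs(W[...,1]-.385)<.12)&(W[...,2]>.02)&(W[...,2]<.13)
        print(n,nm,'orange px in scoop',m.sum(), np.argwhere(m).mean(0) if m.any() else '')
    p=w[(abs(w[...,0]-.53)<.12)&(abs(w[...,1]-.39)<.14)&(h[...,1]<70)]; 
    for z0,z1 in((.06,.1),(.02,.06)): 
        q=p[(p[:,2]>z0)&(p[:,2]<z1)]; print(n,z0,len(q),cv2.minAreaRect((q[:,:2]*1000).astype(np.float32)) if len(q)>5 else '')
E
python3 fin.py a; python3 -c "
from plan import *
plan([(.525,.401,.1416,13,-1)])"
```

```text
low ascene px [229. 215.] n 46 sorter [-0.063 -0.106] ztop 0.101
low ascene px [177. 229.] n 409 sorter [nan nan] ztop nan
low ascene px [231. 223.] n 26 sorter [-0.051 -0.103] ztop 0.045
low ascene px [232. 241.] n 80 sorter [nan nan] ztop nan
low ascene px [178. 262.] n 400 sorter [nan nan] ztop nan
scene a orange px in scoop 0 
scene ref orange px in scoop 598 [217.43979933 417.86454849]
scene 0.06 2245 ((529.4968872070312, 383.50592041015625), (145.48793029785156, 190.7650909423828), 13.07574462890625)
scene 0.02 33 ((519.2390747070312, 420.2832946777344), (140.68601989746094, 109.77876281738281), 13.521455764770508)
low atop px [382. 174.] n 485 sorter [nan nan] ztop nan
low atop px [324. 180.] n 143 sorter [ 0.06  -0.109] ztop 0.058
low atop px [329. 203.] n 142 sorter [-0.001 -0.108] ztop 0.099
low atop px [392. 214.] n 490 sorter [nan nan] ztop nan
low atop px [335. 227.] n 89 sorter [nan nan] ztop nan
top a orange px in scoop 0 
top ref orange px in scoop 746 [232.12868633 115.31903485]
top 0.06 1831 ((530.5517578125, 354.76995849609375), (142.45852661132812, 111.57662963867188), 11.100459098815918)
top 0.02 0 
t 17.87 grasp [0.5242 0.4011 0.1951] head 13.0 tilt -1.0 gap 0.125 F [ 0.7  0.3 -2.2] g 59.6 j [ 0.47  0.62  1.05 -0.    1.48  1.82]
[[-1, 0, 0, 27, -0.0], [-1, 1, 0, 54, -0.0]]
end [0.5251 0.4013 0.1411] 12.98240926233357
```

Request:
carry_out:
  deltas:
    - [-1,0,0,20,0]
    - [-1,0,0,38,0]
    - [-1,0,0,48,0]
    - [-1,0,0,52,0]
    - [-1,0,0,54,0]

```text
time: 18.28
tool_pos: [0.5247, 0.4015, 0.1965]
ee_rot: [-3.121, -0.355, -0.001]
contact_force: [-0.9, 0.4, -3.8]
finger_gap: 0.128
grasp_force: 59.4
```

Request:
carry_out:
  deltas:
    - [-1,0,0,0,0]
    - [-1,0,0,0,0]

```text
time: 18.45
tool_pos: [0.5247, 0.4016, 0.1972]
ee_rot: [-3.121, -0.356, -0.003]
contact_force: [0.2, -0.7, -3.8]
finger_gap: 0.131
grasp_force: 59.4
```

Still hanging by about 1–3 mm; lower a touch more.

Request:
carry_out:
  deltas:
    - [-1,0,0,1,0]
    - [-1,0,0,2,0]
    - [-1,0,0,3,0]
    - [-1,0,0,3,0]

```text
time: 18.78
tool_pos: [0.5246, 0.4017, 0.1946]
ee_rot: [-3.12, -0.356, -0.004]
contact_force: [-1.7, 0.4, 4.0]
finger_gap: 0.131
grasp_force: 60.8
```

Contact with the bat; open, let the fingers clear, and rise.

Request:
carry_out:
  deltas:
    - [1,0,0,-1,0]
    - [1,0,0,-1,0]
    - [1,0,0,-1,0]
    - [1,0,0,-1,0]
    - [1,0,0,-1,0]

```text
time: 19.2
tool_pos: [0.5244, 0.4014, 0.1939]
ee_rot: [3.121, 0.355, -0.0]
contact_force: [-0.9, 0.2, -0.2]
finger_gap: 0.828
grasp_force: 0.0
```

Request:
carry_out:
  deltas:
    - [1,0,0,-10,0]
    - [1,0,0,-30,0]
    - [1,0,0,-60,0]
    - [1,0,0,-100,0]
    - [1,0,0,-135,0]

```text
time: 19.62
tool_pos: [0.5241, 0.4013, 0.3318]
ee_rot: [-3.121, -0.356, -0.001]
contact_force: [0.1, 0.5, 0.4]
finger_gap: 1.002
grasp_force: 0.0
```

Request:
carry_out:
  deltas:
    - [1,0,30,0,0]
    - [1,0,60,0,0]
    - [1,0,90,0,0]
    - [1,0,90,0,0]
    - [1,0,90,0,0]

```text
time: 20.03
tool_pos: [0.545, 0.3126, 0.3298]
ee_rot: [-3.121, -0.352, -0.001]
contact_force: [-0.3, 0.1, 0.6]
finger_gap: 0.997
grasp_force: 0.0
```

```bash
python3 fin.py b; python3 chk.py b2
python3 - <<'E'
from h import *
# bat centre from the first scene picture: plywood colour at bat height; handle now
for n in('scene','top'):
    z=np.load(f'pics/b{n}.npz'); w=cloud(z['d'],n); h=cv2.cvtColor(z['im'],cv2.COLOR_BGR2HSV)
    m=(h[...,1]>70)&(w[...,2]>.004)&(w[...,2]<.022)&(abs(w[...,0]-.53)<.2)&(abs(w[...,1]-.385)<.18)
    m=cv2.morphologyEx(m.astype(np.uint8),cv2.MORPH_OPEN,np.ones((4,4)))>0
    print(n,'bat',cv2.minAreaRect((w[m][:,:2]*1000).astype(np.float32)))
    q=w[(abs(w[...,0]-.53)<.12)&(abs(w[...,1]-.40)<.12)&(w[...,2]>.144)&(w[...,2]<.175)]; print('handle',cv2.minAreaRect((q[:,:2]*1000).astype(np.float32)),np.percentile(q[:,2],[50,95]))
E
```

```text
low bscene px [229. 215.] n 45 sorter [-0.063 -0.106] ztop 0.103
low bscene px [177. 229.] n 407 sorter [nan nan] ztop nan
low bscene px [231. 223.] n 28 sorter [-0.051 -0.105] ztop 0.045
low bscene px [232. 241.] n 81 sorter [nan nan] ztop nan
low bscene px [178. 262.] n 402 sorter [nan nan] ztop nan
scene b orange px in scoop 1 [209. 419.]
scene ref orange px in scoop 598 [217.43979933 417.86454849]
scene 0.06 859 ((532.7869873046875, 385.8596496582031), (147.4877166748047, 191.552001953125), 12.801947593688965)
scene 0.02 1776 ((534.8002319335938, 384.91644287109375), (148.91323852539062, 190.22610473632812), 12.878997802734375)
low btop px [382. 174.] n 486 sorter [nan nan] ztop nan
low btop px [324. 180.] n 145 sorter [ 0.061 -0.109] ztop 0.058
low btop px [329. 203.] n 145 sorter [-0.001 -0.107] ztop 0.099
low btop px [392. 214.] n 492 sorter [nan nan] ztop nan
low btop px [335. 227.] n 88 sorter [-0.063 -0.108] ztop 0.102
top b orange px in scoop 0 
top ref orange px in scoop 746 [232.12868633 115.31903485]
top 0.06 103 ((529.2044067382812, 378.3558654785156), (143.03588867187
[... 188 characters left out ...]
6]), array([190.3, 162.2]), 0.4)
sorter frame pct [[-0.0892, -0.2963], [0.1005, -0.1379]]
-y wall slope [-0.0015 -0.292 ]
[0.5443188  0.31453079 0.32923037] [ 0.55464883  1.05977688 -0.68896196] 1.0017692326923802
scene bat ((542.7631225585938, 382.6566467285156), (225.45791625976562, 229.71649169921875), 10.923849105834961)
handle ((526.491943359375, 405.5278015136719), (146.89105224609375, 27.852081298828125), 11.785563468933105) [0.15067864 0.1550222 ]
top bat ((547.869873046875, 297.7081298828125), (225.10708618164062, 69.72763061523438), 10.129487037658691)
handle ((547.00927734375, 407.04901123046875), (13.97108268737793, 12.566695213317871), 16.557058334350586) [0.1527251  0.15587839]
```

```bash
python3 -c "
from workcell import r
print(r.hand_in())"
```

```text
the job is handed in; nothing more can be done
None
```

The job is handed in at about 20 s; the interface gave no verdict, but my last measurements show both large balls in the docked tray, all three small balls in the lower lane, and the empty scoop upright on its bat about 11 mm off centre. The tool cannot tilt, so I tipped the scoop by easing its floor over the board's back wall with the fingers part open; one press there reached about 64 N on the wrist before I backed off.

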